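# Cull the broken combs from the dressing-table organiser

## Task

Two of the five combs in the slanted front slots of the organiser are broken: one has a run of teeth missing, the other has been snapped off short. Draw those two out and put them in the waste bin on the table; leave the three sound combs standing in their slots and the bowl, hairbrush and lipsticks undisturbed.

Things in the scene. Friction and masses are not known exactly. Their poses are not given: they have to be found in the camera images.
- organiser_bank (a point): Clear acrylic organiser. Site: middle of the slot floors of its front bank, 38 mm above the table; x to the organiser's back, y along the row, z up. Five slots 54 mm apart along y, raked 30 degrees: upwards they lean to -x. Each is 38 mm wide, 12 mm thick; along the slope the front wall is 104 mm tall, the side walls 100 mm, the back wall 70 mm.
- organiser (a joint): Angle of the organiser on its chrome turntable, 0 at the start; it turns stiffly (about 0.3 N m) about an upright axis 30 mm behind organiser_bank. Organiser about 275 mm wide, 200 mm deep; behind the bank, cells with lipsticks, nail varnish and a tweezer reach 125 mm above the table.
- comb_a_mid (a point): Sound amber plastic comb, 190 mm long, 34 mm wide: solid spine 14 mm wide, 8 mm thick along one long edge (centre line 10 mm to +y of this point), a full row of 5 mm thick teeth on the other, solid ends. Site: its middle; z along the comb (up the slot), y across it towards the spine, x through its thickness. Foot 95 mm below, top 95 mm above.
- comb_b_mid (a point): Sound amber plastic comb, 190 mm long, 34 mm wide: solid spine 14 mm wide, 8 mm thick along one long edge (centre line 10 mm to +y of this point), a full row of 5 mm thick teeth on the other, solid ends. Site: its middle; z along the comb (up the slot), y across it towards the spine, x through its thickness. Foot 95 mm below, top 95 mm above.
- comb_c_mid (a point): Sound amber plastic comb, 190 mm long, 34 mm wide: solid spine 14 mm wide, 8 mm thick along one long edge (centre line 10 mm to +y of this point), a full row of 5 mm thick teeth on the other, solid ends. Site: its middle; z along the comb (up the slot), y across it towards the spine, x through its thickness. Foot 95 mm below, top 95 mm above.
- comb_gap_mid (a point): Broken amber comb, 190 x 34 mm, like the sound ones (spine 14 mm wide, 8 mm thick, centre line 10 mm to +y of this point) but a run of seven teeth, 116 to 165 mm from the foot, is broken off; the spine there is whole. Site: its middle; z along the comb (up the slot), y across it towards the spine, x through its thickness. Foot 95 mm below, top 95 mm above.
- comb_short_mid (a point): Broken amber comb of the same kind snapped off at 158 mm, its top a slanted fracture without the solid end; 34 mm wide, spine 14 mm wide, 8 mm thick (centre line 10 mm to +y of this point). Site: its middle; z along the comb (up the slot), y across it towards the spine, x through its thickness. Foot 79 mm below, top 79 mm above (full spine to 73 mm).
- bin_in (a point): Pale green open-topped waste bin with a chrome rim, fixed; outside 200 mm (its x) by 160 mm (its y) by 130 mm tall, walls 4 mm. Site: centre of the inner floor, 4 mm above the table.
- bowl: White ceramic bowl of bangles, loose, 132 mm across, 66 mm tall with its bangles; origin at the centre of its underside.
- hairbrush: Pink paddle hairbrush lying on its bristles, loose, 215 mm long (along its x), 62 mm wide, 30 mm tall; origin on the table between head and handle.
- lipstick_red: Red lipstick tube standing upright, loose, 21 mm diameter, 76 mm tall; origin at the centre of its foot.
- lipstick_gold: Gold lipstick tube standing upright, loose, 21 mm diameter, 76 mm tall; origin at the centre of its foot.
Not all that is in view belongs to the job. What is shaped like the part that bears comb_short_mid but green or grey is not meant.

How it is judged (in metres and radians):
At the end, for the whole second after the job is handed in: Both broken combs lie still in the waste bin (the middle of each inside the bin's walls and below its rim), and all three sound combs stand in the organiser's slots as they did (the middle of each within about 15 mm of its place along the slot and in its lean, whichever way the organiser points) (x of comb_gap_mid in the frame of bin_in between -0.096 and 0.096 m and y of comb_gap_mid in the frame of bin_in between -0.076 and 0.076 m and z of comb_gap_mid in the frame of bin_in between -0.002 and 0.122 m and linear speed of each of comb_gap, comb_short below 0.03 m/s and x of comb_short_mid in the frame of bin_in between -0.096 and 0.096 m and y of comb_short_mid in the frame of bin_in between -0.076 and 0.076 m and z of comb_short_mid in the frame of bin_in between -0.002 and 0.122 m and x of comb_a_mid in the frame of organiser_bank between -0.065 and -0.034 m and y of comb_a_mid in the frame of organiser_bank between -0.125 and 0.125 m and z of comb_a_mid in the frame of organiser_bank between 0.068 and 0.094 m and x of comb_b_mid in the frame of organiser_bank between -0.065 and -0.034 m and y of comb_b_mid in the frame of organiser_bank between -0.125 and 0.125 m and z of comb_b_mid in the frame of organiser_bank between 0.068 and 0.094 m and x of comb_c_mid in the frame of organiser_bank between -0.065 and -0.034 m and y of comb_c_mid in the frame of organiser_bank between -0.125 and 0.125 m and z of comb_c_mid in the frame of organiser_bank between 0.068 and 0.094 m); the robot touches nothing.
It fails at once if a sound comb was pulled up out of its slot by more than 30 mm (z of any of comb_a_mid, comb_b_mid, comb_c_mid in the frame of organiser_bank above 0.111 m).
It fails at once if the bowl or the hairbrush was pushed more than 40 mm (distance of any of bowl, hairbrush from where it was at the start of the episode above 0.04 m).
It fails at once if a lipstick was pushed more than 40 mm or knocked over (distance of any of lipstick_red, lipstick_gold from where it was at the start of the episode above 0.04 m or angle between any of lipstick_red, lipstick_gold's own z axis and vertical above 0.6 rad).
It also fails if it takes over 67 s, if anything falls off the work surface, if the arm or the gripper's body presses on something with over 40 N, if the wrist force passes 120 N, or if a joint passes its speed limit or range.

## Robot

A 6-joint arm with a two-finger parallel gripper is mounted at the origin on the work surface. World frame = base frame: x ahead of the robot, y to its left, z up, the work surface at z = 0. Lengths are in mm, angles in rad, forces in N, time in s.
With the tool pointing down it reaches from about 275 to 750 mm from the base axis. Payload 10.2 kg.
Tool frame: the origin (TCP) lies at the very end of the fingers, on their centre line; the grasp point (between the pads) lies 19 mm behind it; z points along the fingers, y is the line along which they close (so a half turn about z gives the same grasp; the last joint's range is limited). The gripper opens to 85 mm and grips with 20 to 120 N. Pads are 22 mm wide; open, the fingers measure 114 mm over their backs; the gripper's body (76 mm by 85 mm) begins 54 mm behind the grasp point. The pads swing forward as they close: fully open they stand 13 mm farther back than shut.
Start: joints at [-0.223, 0.313, 1.498, -0, 1.331, -0.223], TCP at [525.006, -0.013, 231.294] pointing down, gripper open.
Joint ranges: [-2.94, 2.94], [-0.97, 2.17], [0.19, 2.56], [-1.23, 4.37], [0.02, 3.11], [-2.88, 2.88]. Speed limits (rad/s): [2.39, 2.39, 3.01, 3.14, 3.14, 3.14].

## Interface

Orientations are given as a unit quaternion [w, x, y, z].
In Python, from rig import telemetry, optics, ctrl gives the robot as it stands.
- The arm moves only by the tool servo_tool, never from a script. Its argument "deltas" is a list of rows, each a list of 3 entries, a list of its own where there are three numbers: the shift along the tool's x, y, z in units of 20 cm (1.0 is 20 cm), then the turn, a rotation vector about the tool's x, y, z in units of 90 degrees (1.0 is 90 degrees), then the opening, from 0 (shut) to 1 (fully open). A call has 1 to 8 rows; each row shifts and turns the commanded pose from where the row before left it, along the tool's axes as they then stand; what a row does not reach is not made up. A row lasts 1/10 s, in which the tool goes at most 50 mm and 8.59 degrees, less where a joint would pass 70% of its speed; a pose out of reach is approached as far as the arm can. A call with a number of a shift or a turn outside -1 to 1 is refused whole. A call with a gripper value outside its range is refused whole. The fingers move at their own pace and stop on an object; "squeeze" is the grip in N (left out, the last holds). Time passes only in rows, so rows that do not move let the fingers close. It gives the time, the measured TCP pose, the force, the opening and the grip force at its end, in the units of the state.
- telemetry.sense(): the state, without advancing time (a new reading comes with each control period).
- optics.capture(name): name is "scene" or "side" or "wrist"; returns the picture (480x640x3 uint8, blue, green, red); there is no depth.
- optics.camera_model(name): a dict with "vfov" (degrees; the focal length in pixels is half the picture's height over the tangent of half this angle, whatever the lens; pixels are square), "cx", "cy" (the principal point, pixels), "R" (3x3) and "t" (3): a world point X has camera coordinates R X + t; the wrist camera has in their place "mount" (4x4, takes a point from camera to tool coordinates, whose origin is the TCP and whose axes are the flange's). Camera axes: x right, y down, z forward; pixel columns grow to the right and rows downward; lengths in mm; the calibration is good to about 2 mm. The wrist camera is an equidistant fisheye: a pixel r from the principal point sees the ray r / f radians off the axis. A picture is of the moment at which its call begins: read the wrist's pose just before it. camera_model takes no time and is no camera call.
- ctrl.finish_job(): hands the job in; it is judged then, once.
The state is a dict: "time_s": time; "joints": joint angles; "dq": joint speeds; "tau": joint torques, N m; "eef_pos": TCP position; "ee_rot": TCP orientation; "force": force on the tool from outside, world axes, zero at the start; "wrist_torque": the same for the moment, N m; "grip_width": opening from 0.0 (shut) to 1.0 (fully open); "grip_force": force on a finger pad.
Only numpy, scipy, OpenCV 4.12 (cv2) and the standard library are available. Lean on these libraries where they do the work, as an engineer would, in place of code of your own. Each camera call takes 0.05 s, during which the arm holds its last target. There are 200 camera calls.

## Working session

There is one attempt and no reset: what is moved stays moved. The work goes in short steps, Python scripts to look and compute and a tool call to move; the robot and the scene stay as the last step left them, time stands still between calls to the robot, and variables do not carry over. Pictures are saved under pics/ and viewed, at most 10 in all, crops included, and the job is handed in when it is done.

Besides the shell and the picture viewer there is one more tool, called after ">>>" as name([rows], argument=value, ...), one row to a line, values as JSON. servo_tool: Moves the arm, as the interface text tells. Its arguments: {"type":"object","properties":{"deltas":{"type":"array"},"squeeze":{"type":"number"}},"required":["deltas"]}

```bash
mkdir -p pics; python3 - <<'E'
from rig import telemetry, optics, ctrl
import cv2,json
for n in("scene","side"):
    cv2.imwrite(f"pics/{n}0.png",optics.capture(n)); m=optics.camera_model(n); print(n,m)
print(optics.camera_model("wrist")); print(telemetry.sense())
E
```

```text
scene {'vfov': 48.00345917558002, 'cx': 313.08712110657916, 'cy': 245.63644967754354, 'R': array([[-0.86801006,  0.49627295,  0.01648346],
       [ 0.36572767,  0.66142752, -0.65479531],
       [-0.33585982, -0.56234046, -0.75562649]]), 't': array([ 517.68357677, -149.48968221, 1302.57279114])}
side {'vfov': 44.915343132843205, 'cx': 326.36421255437443, 'cy': 238.02482082752175, 'R': array([[ 0.9693452 , -0.24566015, -0.00458053],
       [-0.15856044, -0.61120179, -0.77542953],
       [ 0.18769251,  0.75238518, -0.6314175 ]]), 't': array([-593.51114064,  161.1477765 , 1081.60976639])}
{'vfov': 65.70646984690485, 'cx': 325.4019295067857, 'cy': 240.81076234077545, 'mount': array([[ 2.80480697e-04, -9.59709944e-01, -2.80992427e-01,
         7.03650209e+01],
       [ 9.99999958e-01,  2.89962633e-04,  7.83174917e-06,
         6.56875157e-01],
       [ 7.39610966e-05, -2.80992418e-01,  9.59709985e-01,
        -1.41541292e+02],
       [ 0.00000000e+00,  0.00000000e+00,  0.00000000e+00,
         1.00000000e+00]])}
{'time_s': 0.1, 'joints': array([-2.23402826e-01,  3.13399250e-01,  1.49835818e+00,  3.74414702e-05,
        1.33101226e+00, -2.23400774e-01]), 'dq': array([ 0.00052843, -0.00293691, -0.00106061,  0.00158497,  0.00036372,
       -0.0007672 ]), 'tau': array([ 2.30574413e-03, -4.12899542e+01, -2.60142785e+01, -1.81123951e-04,
        3.02137116e-03,  1.15447833e-05]), 'eef_pos': array([5.24770432e+02, 4.80290608e-02, 2.30790750e+02]), 'ee_rot': array([-5.07686919e-04,  7.07110536e-01,  7.07102781e-01, -2.98220342e-04]), 'force': array([-0.1820464 ,  0.99771581,  0.36990797]), 'wrist_torque': array([ 0.03068036, -0.034881  ,  0.02387404]), 'grip_force': 0.0, 'grip_width': 0.9988253875047914}
```

View pics/scene0.png

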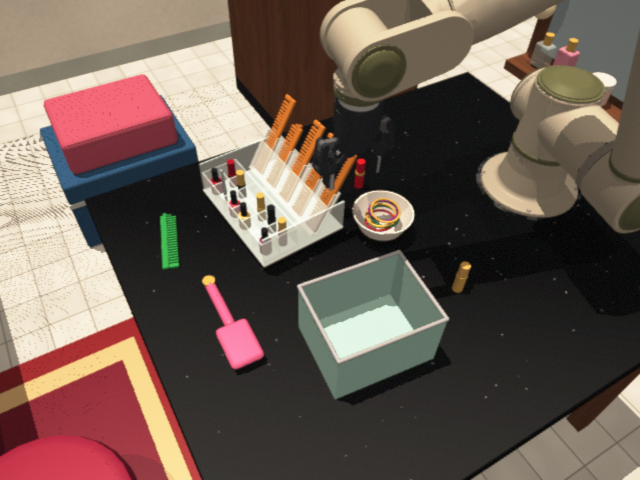

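View pics/side0.png

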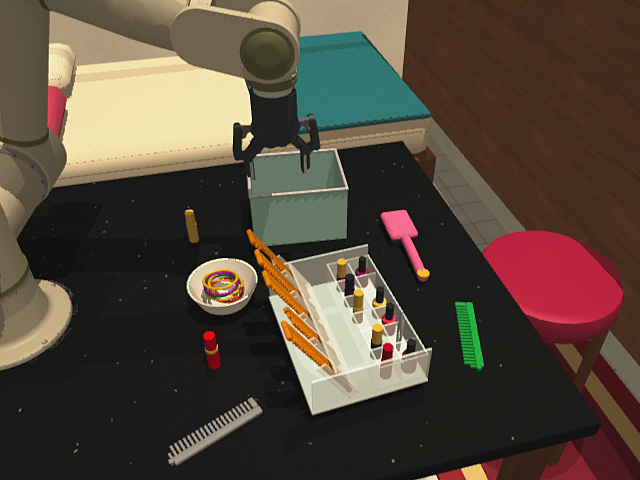

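The scene view shows the organiser at about (275,195) with orange combs, two partly hidden by the gripper. The bin is at (372,325), the bowl at (383,215), and the lipsticks at (360,172) and (462,277). In the side view the combs run from (265,245) to (305,345). The green comb (468,335) and the grey one (215,430) are decoys.

```bash
python3 - <<'E'
import cv2,numpy as np
a=cv2.imread("pics/scene0.png")[85:245,195:365]; b=cv2.imread("pics/side0.png")[220:390,235:365]
a=cv2.resize(a,None,fx=2.6,fy=2.6*1,interpolation=cv2.INTER_CUBIC); b=cv2.resize(b,None,fx=2.7,fy=2.7,interpolation=cv2.INTER_CUBIC)
h=max(a.shape[0],b.shape[0]); f=lambda i:cv2.copyMakeBorder(i,0,h-i.shape[0],0,0,cv2.BORDER_CONSTANT)
cv2.imwrite("pics/crop1.png",np.hstack([f(a),f(b)]))
E
```

```text
(no output)
```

View pics/crop1.png

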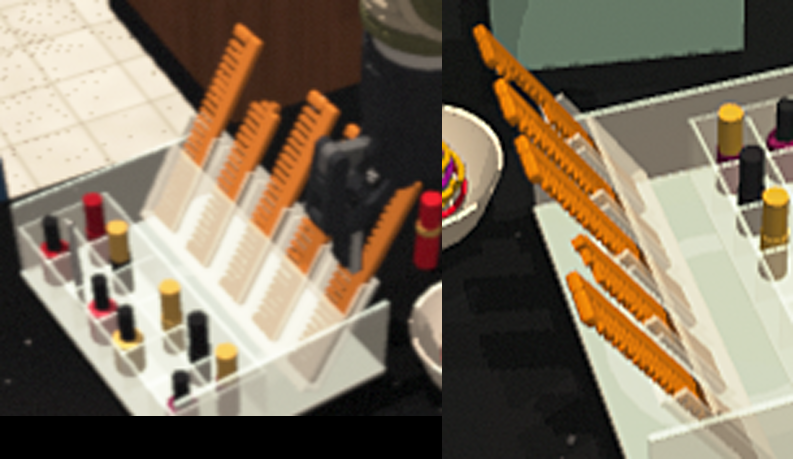

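In the crop, counting slots from the left in the scene view: slot 2's comb (scene ~(300,127), side ~(287,310)) is clearly short and has no solid end. The gap comb looks like slot 4 or 5, and slot 4 is hidden by the gripper. I'll triangulate the tops, then look again with the arm moved away.

```bash
cat >h.py <<'E'
import numpy as np, cv2
from rig import optics, telemetry
def fp(m): return 240/np.tan(np.radians(m["vfov"])/2)
def P(n):
    m=optics.camera_model(n); f=fp(m)
    return np.array([[f,0,m["cx"]],[0,f,m["cy"]],[0,0,1]])@np.c_[m["R"],m["t"]]
def tri(a,b):
    X=cv2.triangulatePoints(P("scene"),P("side"),np.array(a,float).reshape(2,1),np.array(b,float).reshape(2,1))
    return (X[:3]/X[3]).ravel()
def plane(n,p,z):
    m=optics.camera_model(n);f=fp(m);R=m["R"];c=-R.T@m["t"]
    d=R.T@np.array([(p[0]-m["cx"])/f,(p[1]-m["cy"])/f,1]);return c+d*(z-c[2])/d[2]
def proj(n,X):
    q=P(n)@np.r_[X,1];return q[:2]/q[2]
E
python3 - <<'E'
from h import *
np.set_printoptions(precision=1,suppress=True)
for a,b in [((290.4,97.7),(285.4,324.8)),((318.8,122.7),(265.7,274.8)),((354.6,156.2),(250.2,233))]:
    X=tri(a,b);print(X,proj("scene",X)-a,proj("side",X)-b)
print("bin rim",[plane("scene",p,130) for p in[(298,290),(402,254),(447,318),(334,361)]])
print("bowl",plane("scene",(383,215),40),"red",plane("scene",(359,187),0),plane("side",(213,367),0),"gold",plane("scene",(460,291),0),"brush",plane("scene",(235,325),10))
print("org base",[plane("scene",p,0) for p in[(267,265),(343,218),(204,185)]],[plane("side",p,0) for p in[(312,415),(430,380)]])
E
```

```text
[ 475.  -316.9  205.7] [ 0.2 -0.1] [0.3 0.1]
[ 465.7 -210.2  206.1] [ 0.4 -0.1] [0.4 0.1]
[456.5 -92.2 198.8] [-1.   0.3] [-1.  -0.3]
bin rim [array([681.6,  92.7, 130. ]), array([477.6, 113.6, 130. ]), array([493.9, 262.4, 130. ]), array([698.2, 239. , 130. ])]
bowl [392.6 -52.   40. ] red [ 363.7 -186.5    0. ] [ 361.  -194.5    0. ] gold [351.7 170.1   0. ] brush [782.8  29.2  10. ]
org base [array([662., -79.,   0.]), array([ 451.2, -117.8,    0. ]), array([ 683.6, -369.9,   -0. ])] [array([ 504.9, -330.1,    0. ]), array([ 713.3, -313.3,    0. ])]
```

```bash
cat >>h.py <<'E'
from scipy.spatial.transform import Rotation as Ro
def pose():
    s=telemetry.sense();q=s["ee_rot"];return s["eef_pos"],Ro.from_quat(np.r_[q[1:],q[0]])
YAW=np.radians(5)
def axes(yaw=None,lean=np.radians(30)):
    y=YAW if yaw is None else yaw
    ex=np.array([np.cos(y),np.sin(y),0]);ey=np.array([-np.sin(y),np.cos(y),0]);ez=np.array([0,0,1.])
    u=-np.sin(lean)*ex+np.cos(lean)*ez;n=np.cos(lean)*ex+np.sin(lean)*ez
    return ex,ey,u,n
def target(yaw=None,lean=np.radians(30)):
    ex,ey,u,n=axes(yaw,lean);return Ro.from_matrix(np.c_[ey,n,-u])
def go(p,R,label=""):
    p0,R0=pose();rv=(R0.inv()*R).as_rotvec()/(np.pi/2)
    d=np.asarray(p)-p0
    print(label,"shift now-axes",np.round(R0.inv().apply(d)/200,3),"shift target-axes",np.round(R.inv().apply(d)/200,3),"rot",np.round(rv,3),"mm",np.round(np.linalg.norm(d)),"deg",np.round(np.linalg.norm(rv)*90,1))
E
python3 -c "
from h import *
go([443,-258,330],target())"
```

```text
shift now-axes [-1.29  -0.409 -0.496] shift target-axes [-1.25  -0.202 -0.689] rot [-0.334  0.014 -0.054] mm 288.0 deg 30.5
```

>>> servo_tool([
  [[0,0,-0.248],[0,0,0],1],
  [[0,0,-0.248],[0,0,0],1],
  [[0,0,0],[-0.0835,0.0035,-0.0135],1],
  [[0,0,0],[-0.0835,0.0035,-0.0135],1],
  [[0,0,0],[-0.0835,0.0035,-0.0135],1],
  [[0,0,0],[-0.0835,0.0035,-0.0135],1],
  [[-0.2,-0.075,-0.043],[0,0,0],1],
  [[-0.2,-0.075,-0.043],[0,0,0],1],
])

```text
time_s: 0.9
eef_pos: [496.5, -82.7, 330.3]
ee_rot: [0.176, 0.652, 0.713, 0.191]
force: [0.8, -0.0, 0.0]
grip_width: 0.996
grip_force: 0.0
```

>>> servo_tool([
  [[-0.21,-0.075,-0.043],[0,0,0],1],
  [[-0.21,-0.075,-0.043],[0,0,0],1],
  [[-0.21,-0.075,-0.043],[0,0,0],1],
  [[-0.21,-0.075,-0.043],[0,0,0],1],
  [[0,0,0],[0,0,0],1],
  [[0,0,0],[0,0,0],1],
  [[0,0,0],[0,0,0],1],
])

```text
time_s: 1.6
eef_pos: [443.3, -255.1, 330.2]
ee_rot: [0.175, 0.652, 0.712, 0.191]
force: [-0.1, -0.1, 0.2]
grip_width: 1.001
grip_force: 0.0
```

```bash
python3 - <<'E'
from h import *
np.set_printoptions(precision=1,suppress=True)
go([443,-258,330],target());print(pose()[0],telemetry.sense()["joints"],telemetry.sense()["time_s"])
p,R=pose();np.savez("pose1.npz",p=p,q=R.as_quat())
w=optics.capture("wrist");a=optics.capture("scene");b=optics.capture("side")
for n,i in zip(("wrist","scene","side"),(w,a,b)):cv2.imwrite(f"pics/{n}1.png",i)
a=cv2.resize(a[85:225,235:375],(448,448),interpolation=cv2.INTER_CUBIC);b=cv2.resize(b[215:375,240:350],(308,448),interpolation=cv2.INTER_CUBIC)
cv2.imwrite("pics/crop2.png",np.hstack([a,b]))
E
```

```text
shift now-axes [-0. -0. -0.] shift target-axes [-0. -0. -0.] rot [0. 0. 0.] mm 3.0 deg 0.1
[ 443.3 -255.1  330.2] [-1.   0.   1.7  0.5  1.2 -1.2] 1.6
```

View pics/crop2.png

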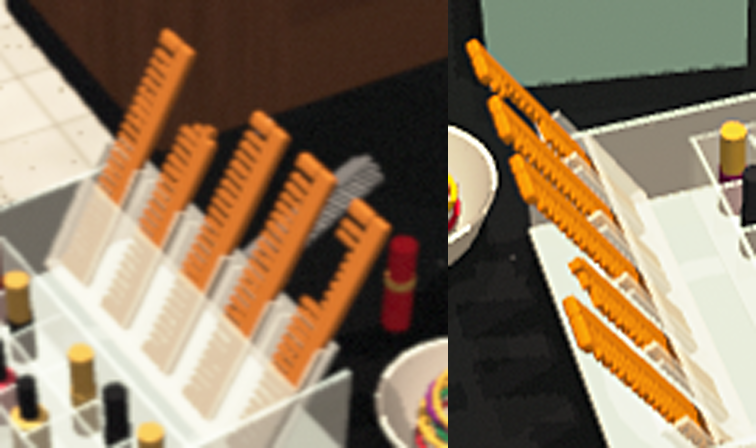

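View pics/wrist1.png

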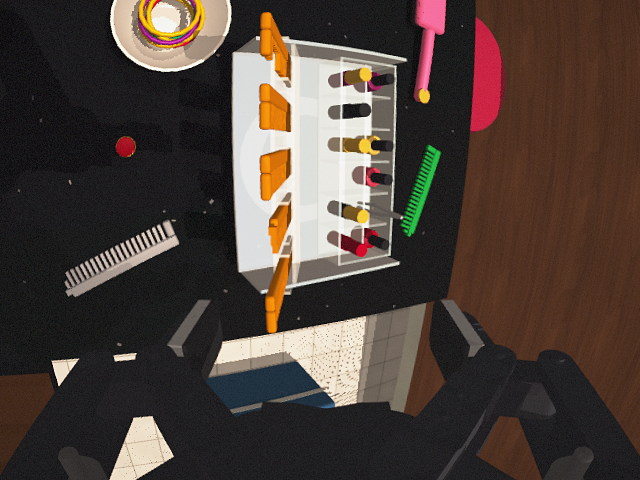

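The crops settle it. The far-right comb (slot 5; scene crop (345,290), wrist (275,45)) is full length with a run of teeth missing, so it is the gap comb. Slot 2 (scene crop (175,190), wrist (280,228)) is short with a slanted top, so it is the short comb. Slots 1, 3 and 4 are sound. Next I'll measure them from the wrist rays.

```bash
cat >>h.py <<'E'
def wray(px,p,R):
    m=optics.camera_model("wrist");f=fp(m);d=np.array([px[0]-m["cx"],px[1]-m["cy"]]);r=np.hypot(*d);th=r/f
    c=np.r_[d/r*np.sin(th),np.cos(th)];M=m["mount"]
    return p+R.apply(M[:3,3]),R.apply(M[:3,:3]@c)
def wplane(px,p,R,z):
    o,d=wray(px,p,R);return o+d*(z-o[2])/d[2]
def amber(im):
    h=cv2.cvtColor(im,cv2.COLOR_BGR2HSV);return cv2.inRange(h,(8,180,120),(20,255,255))
E
python3 - <<'E'
from h import *
np.set_printoptions(precision=1,suppress=True)
z=np.load("pose1.npz");p=z["p"];R=Ro.from_quat(z["q"])
m=amber(cv2.imread("pics/wrist1.png"));m[:, :255]=0;m[:,296:]=0
n,l,st,c=cv2.connectedComponentsWithStats(m)
for i in range(1,n):
    if st[i,4]<60: continue
    ys,xs=np.where(l==i);x0=xs.min();sel=xs<=x0+6
    a,b=ys[sel].min(),ys[sel].max()
    zz=202
    print(st[i],"left col",x0,a,b,"@202",wplane((x0+3,a),p,R,202),wplane((x0+3,b),p,R,202),"@172",wplane((x0+3,(a+b)/2),p,R,172))
q=[wplane(k,p,R,0) for k in[(233,54),(239,271)]];print("front base edge",q)
for k in[(238,262)]:print(wplane(k,p,R,0))
E
```

```text
[ 260   12   29   65 1100] left col 260 12 58 @202 [451.8 -91.3 202. ] [ 455.5 -126.6  202. ] @172 [464.2 -99.4 172. ]
[ 260   84   28   47 1056] left col 260 84 128 @202 [ 457.2 -145.7  202. ] [ 459.8 -177.4  202. ] @172 [ 469.6 -158.1  172. ]
[ 260  150   28   50 1036] left col 260 154 199 @202 [ 461.1 -196.   202. ] [ 463.  -228.5  202. ] @172 [ 473.5 -214.7  172. ]
[268 206  20  47 600] left col 268 213 252 @202 [ 469.8 -239.   202. ] [ 471.2 -269.   202. ] @172 [ 483.  -261.3  172. ]
[265 258  24  75 964] left col 265 283 332 @202 [ 469.6 -293.9  202. ] [ 470.6 -337.2  202. ] @172 [ 482.6 -329.7  172. ]
front base edge [array([487.2, -74.4,   0. ]), array([ 510., -355.,    0.])]
[ 508.4 -342.3    0. ]
```

```bash
cat >>h.py <<'E'
YAW=np.radians(4.7)
T3=np.array([465,-211.5,203.])
def grasp(slot,s,off):
    ex,ey,u,n=axes();return T3+ey*54*(slot-3)-u*(190-s)+off*ey-u*19
E
python3 - <<'E'
from h import *
ex,ey,u,n=axes();g=grasp(2,143,8);print(g,u)
go(g+110*u,target(),"pre");go(g,target(),"grasp")
E
```

```text
[ 501.65820516 -254.64134901  145.84232335] [-0.49831869 -0.04096925  0.8660254 ]
pre shift now-axes [-0.022 -0.211  0.394] shift target-axes [-0.022 -0.21   0.394] rot [ 0.001 -0.001  0.004] mm 89.0 deg 0.4
grasp shift now-axes [-0.023 -0.212  0.944] shift target-axes [-0.022 -0.21   0.944] rot [ 0.001 -0.001  0.004] mm 194.0 deg 0.4
```

>>> servo_tool([
  [[-0.011,-0.105,0.1],[0,0,0.004],1],
  [[-0.011,-0.105,0.1],[0,0,0],1],
  [[0,0,0.15],[0,0,0],1],
  [[0,0,0.15],[0,0,0],1],
  [[0,0,0.15],[0,0,0],1],
  [[0,0,0.14],[0,0,0],1],
  [[0,0,0],[0,0,0],1],
  [[0,0,0],[0,0,0],1],
])

```text
time_s: 2.55
eef_pos: [486.3, -256.2, 173.0]
ee_rot: [0.175, 0.654, 0.71, 0.192]
force: [-0.3, 0.2, -0.1]
grip_width: 1.001
grip_force: 0.0
```

```bash
python3 - <<'E'
from h import *
go(grasp(2,143,8),target(),"grasp");p,R=pose();np.savez("pose2.npz",p=p,q=R.as_quat())
w=optics.capture("wrist");b=optics.capture("side");a=optics.capture("scene")
cv2.imwrite("pics/w2.png",w)
for n,i in(("side",b),("scene",a)):cv2.imwrite(f"pics/{n}2.png",i)
a=cv2.resize(a[85:245,195:365],(383,360));b=cv2.resize(b[190:390,210:370],(288,360))
w=cv2.resize(w[120:480,140:500],(360,360))
cv2.imwrite("pics/m2.png",cv2.resize(np.hstack([a,w]),(743,360)))
E
```

```text
grasp shift now-axes [ 0.001 -0.001  0.156] shift target-axes [ 0.001 -0.001  0.156] rot [ 0.001 -0.001 -0.   ] mm 31.0 deg 0.2
```

View pics/m2.png

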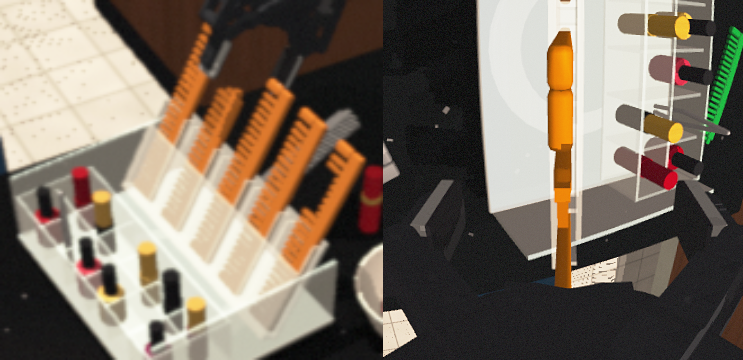

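The combs sit midway between the fingers (wrist crop x≈563 against tips at 430 and 705). Descending and closing on slot 2.

>>> servo_tool([
  [[0,0,0.078],[0,0,0],1],
  [[0,0,0.078],[0,0,0],1],
  [[0,0,0],[0,0,0],0.3],
  [[0,0,0],[0,0,0],0],
  [[0,0,0],[0,0,0],0],
  [[0,0,0],[0,0,0],0],
  [[0,0,0],[0,0,0],0],
  [[0,0,0],[0,0,0],0],
], squeeze=40)

```text
time_s: 3.5
eef_pos: [501.5, -255.6, 145.8]
ee_rot: [0.175, 0.655, 0.71, 0.191]
force: [-5.3, -0.9, 4.3]
grip_width: 0.083
grip_force: 40.5
```

>>> servo_tool([
  [[0,0,0],[0,0,0],0],
  [[0,0,0],[0,0,0],0],
  [[0,0,0],[0,0,0],0],
  [[0,0,-0.05],[0,0,0],0],
  [[0,0,-0.05],[0,0,0],0],
])

```text
time_s: 4.0
eef_pos: [491.4, -256.1, 163.3]
ee_rot: [0.175, 0.655, 0.71, 0.192]
force: [0.3, 0.0, 0.3]
grip_width: 0.085
grip_force: 39.4
```

>>> servo_tool([
  [[0,0,-0.1],[0,0,0],0],
  [[0,0,-0.1],[0,0,0],0],
  [[0,0,-0.1],[0,0,0],0],
  [[0,0,-0.1],[0,0,0],0],
  [[0,0,-0.1],[0,0,0],0],
  [[0,0,0],[0,0,0],0],
])

```text
time_s: 4.6
eef_pos: [441.5, -261.4, 251.9]
ee_rot: [0.177, 0.655, 0.71, 0.191]
force: [-0.5, -0.4, -0.3]
grip_width: 0.089
grip_force: 39.4
```

```bash
python3 - <<'E'
from h import *
go([441,-258,360],target(),"up")
a=optics.capture("scene");b=optics.capture("side")
a=cv2.resize(a[65:265,195:395],(380,380));b=cv2.resize(b[190:390,210:370],(304,380))
cv2.imwrite("pics/m3.png",np.hstack([a,b]))
E
```

```text
up shift now-axes [ 0.016  0.271 -0.468] shift target-axes [ 0.017  0.269 -0.469] rot [ 0.002  0.002 -0.001] mm 108.0 deg 0.3
```

View pics/m3.png

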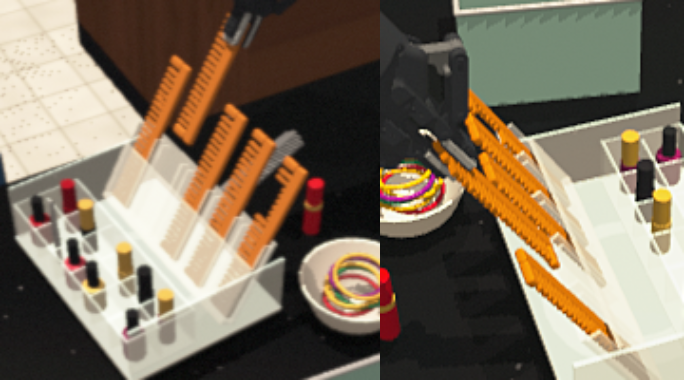

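The short comb (scene crop (210,80)) is clear of its slot and the others still stand. Lifting it and carrying it to the bin.

>>> servo_tool([
  [[0,0.09,-0.156],[0,0,0],0],
  [[0,0.09,-0.156],[0,0,0],0],
  [[0,0.09,-0.156],[0,0,0],0],
  [[0.176,0.066,0.038],[0,0,0],0],
  [[0.176,0.066,0.038],[0,0,0],0],
  [[0.176,0.066,0.038],[0,0,0],0],
  [[0.176,0.066,0.038],[0,0,0],0],
  [[0.176,0.066,0.038],[0,0,0],0],
])

```text
time_s: 5.5
eef_pos: [503.7, -77.3, 356.9]
ee_rot: [0.174, 0.655, 0.71, 0.192]
force: [1.0, -0.5, -0.1]
grip_width: 0.083
grip_force: 39.4
```

>>> servo_tool([
  [[0.176,0.066,0.038],[0,0,0],0],
  [[0.176,0.066,0.038],[0,0,0],0],
  [[0.176,0.066,0.038],[0,0,0],0],
  [[0.176,0.066,0.038],[0,0,0],0],
  [[0.176,0.066,0.038],[0,0,0],0],
  [[0.176,0.066,0.038],[0,0,0],0],
  [[0.176,0.066,0.038],[0,0,0],0],
  [[0,0,0],[0,0,0],0],
])

```text
time_s: 6.3
eef_pos: [589.9, 179.2, 356.6]
ee_rot: [0.173, 0.653, 0.712, 0.191]
force: [-0.1, -0.1, -0.3]
grip_width: 0.086
grip_force: 39.3
```

```bash
python3 - <<'E'
from h import *
go([588,177,128],target(),"bin");print(telemetry.sense()["joints"])
E
```

```text
bin shift now-axes [-0.014 -0.579  0.986] shift target-axes [-0.01  -0.58   0.985] rot [-0.001 -0.003  0.001] mm 229.0 deg 0.3
[ 0.10879241  0.18994682  1.41977858 -0.01002834  1.00992093  0.02653539]
```

>>> servo_tool([
  [[-0.002,-0.097,0.164],[0,0,0],0],
  [[-0.002,-0.097,0.164],[0,0,0],0],
  [[-0.002,-0.097,0.164],[0,0,0],0],
  [[-0.002,-0.097,0.164],[0,0,0],0],
  [[-0.002,-0.097,0.164],[0,0,0],0],
  [[-0.002,-0.095,0.16],[0,0,0],0],
  [[0,0,0],[0,0,0],0],
])

```text
time_s: 7.0
eef_pos: [584.6, 172.4, 125.2]
ee_rot: [0.172, 0.656, 0.711, 0.188]
force: [0.5, 0.0, 0.3]
grip_width: 0.085
grip_force: 39.3
```

>>> servo_tool([
  [[0,0,0],[0,0,0],0.35],
  [[0,0,0],[0,0,0],0.35],
  [[0,0,0],[0,0,0],0.35],
  [[0,0.05,-0.087],[0,0,0],0.35],
  [[0,0.1,-0.173],[0,0,0],0.35],
  [[0,0.1,-0.173],[0,0,0],0.35],
  [[0,0.1,-0.173],[0,0,0],0.35],
  [[0,0.1,-0.173],[0,0,0],0.35],
])

```text
time_s: 7.8
eef_pos: [587.1, 172.6, 314.4]
ee_rot: [0.176, 0.655, 0.71, 0.192]
force: [0.4, -0.7, 0.5]
grip_width: 0.35
grip_force: 0.0
```

```bash
python3 - <<'E'
from h import *
np.set_printoptions(precision=1,suppress=True)
ex,ey,u,n=axes()
print(pose()[0],u)
a=optics.capture("scene");b=optics.capture("side");cv2.imwrite("pics/scene4.png",a);cv2.imwrite("pics/side4.png",b)
# combs undisturbed? compare top of slots with first pictures
for nm,i in(("scene",a),("side",b)):
    m=amber(i);k,l,st,c=cv2.connectedComponentsWithStats(m);print(nm,[list(s) for s in st[1:] if s[4]>60])
m=amber(cv2.imread("pics/scene1.png"));st=cv2.connectedComponentsWithStats(m)[2];print([list(s) for s in st[1:] if s[4]>60])
cv2.imwrite("pics/m4.png",cv2.resize(np.hstack([a[90:390,190:460],b[130:430,200:440]]),(765,450)))
E
```

```text
[587.1 172.6 314.4] [-0.5 -0.   0.9]
scene [[np.int32(267), np.int32(94), np.int32(29), np.int32(54), np.int32(498)], [np.int32(293), np.int32(119), np.int32(32), np.int32(56), np.int32(582)], [np.int32(306), np.int32(133), np.int32(33), np.int32(56), np.int32(560)], [np.int32(321), np.int32(148), np.int32(36), np.int32(56), np.int32(551)], [np.int32(333), np.int32(310), np.int32(71), np.int32(47), np.int32(754)]]
side [[np.int32(185), np.int32(209), np.int32(14), np.int32(33), np.int32(210)], [np.int32(247), np.int32(229), np.int32(61), np.int32(87), np.int32(1298)], [np.int32(353), np.int32(292), np.int32(10), np.int32(19), np.int32(77)], [np.int32(281), np.int32(321), np.int32(49), np.int32(46), np.int32(572)]]
[[np.int32(267), np.int32(94), np.int32(29), np.int32(54), np.int32(503)], [np.int32(293), np.int32(119), np.int32(32), np.int32(56), np.int32(575)], [np.int32(280), np.int32(124), np.int32(23), np.int32(37), np.int32(331)], [np.int32(306), np.int32(133), np.int32(34), np.int32(56), np.int32(572)], [np.int32(321), np.int32(148), np.int32(36), np.int32(56), np.int32(555)]]
```

View pics/m4.png

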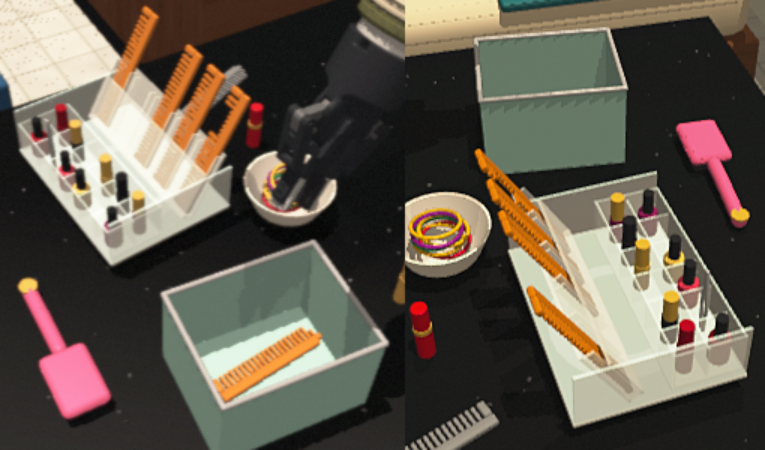

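Image shows the short comb flat in the bin (scene crop (265,365)) and the other four unmoved. Now slot 5.

```bash
python3 - <<'E'
from h import *
ex,ey,u,n=axes();g=grasp(5,150,8);print(g)
go(g+130*u,target(),"pre");go(g,target(),"grasp")
E
```

```text
[484.89593591 -93.47287712 151.90450118]
pre shift now-axes [-1.286 -0.956 -0.256] shift target-axes [-1.285 -0.961 -0.239] rot [ 0.009 -0.001 -0.001] mm 324.0 deg 0.8
grasp shift now-axes [-1.287 -0.965  0.394] shift target-axes [-1.285 -0.961  0.411] rot [ 0.009 -0.001 -0.001] mm 331.0 deg 0.8
```

>>> servo_tool([
  [[-0.16,-0.12,-0.03],[0.008,0,0],1],
  [[-0.16,-0.12,-0.03],[0,0,0],1],
  [[-0.16,-0.12,-0.03],[0,0,0],1],
  [[-0.16,-0.12,-0.03],[0,0,0],1],
  [[-0.16,-0.12,-0.03],[0,0,0],1],
  [[-0.16,-0.12,-0.03],[0,0,0],1],
  [[-0.16,-0.12,-0.03],[0,0,0],1],
  [[-0.16,-0.12,-0.03],[0,0,0],1],
])

```text
time_s: 8.7
eef_pos: [417.0, -98.8, 258.3]
ee_rot: [0.172, 0.655, 0.711, 0.187]
force: [0.6, 0.1, -0.4]
grip_width: 1.003
grip_force: 0.0
```

>>> servo_tool([
  [[0,0,0.1],[0,0,0],1],
  [[0,0,0.1],[0,0,0],1],
  [[0,0,0.1],[0,0,0],1],
  [[0,0,0],[0,0,0],1],
  [[0,0,0],[0,0,0],1],
])

```text
time_s: 9.2
eef_pos: [447.2, -95.3, 206.1]
ee_rot: [0.171, 0.656, 0.711, 0.187]
force: [0.6, 0.5, 0.2]
grip_width: 1.0
grip_force: 0.0
```

```bash
python3 - <<'E'
from h import *
np.set_printoptions(precision=1,suppress=True)
p,R=pose();go(grasp(5,150,8),target(),"grasp")
w=optics.capture("wrist")
m=amber(w);n,l,st,c=cv2.connectedComponentsWithStats(m)
for i in range(1,n):
    if st[i,4]>150:print(st[i],wplane((st[i,0]+3,st[i,1]+1),p,R,202),wplane((st[i,0]+3,st[i,1]+st[i,3]),p,R,202))
cv2.imwrite("pics/w5.png",w)
E
```

```text
grasp shift now-axes [-0.   0.   0.3] shift target-axes [-0.   0.   0.3] rot [-0. -0. -0.] mm 66.0 deg 0.6
[ 120  151   97   60 1254] [369.2 -33.3 202. ] [369.  -52.7 202. ]
[ 325  233   16  175 2251] [448.3 -64.8 202. ] [ 456.1 -157.   202. ]
```

View pics/w5.png

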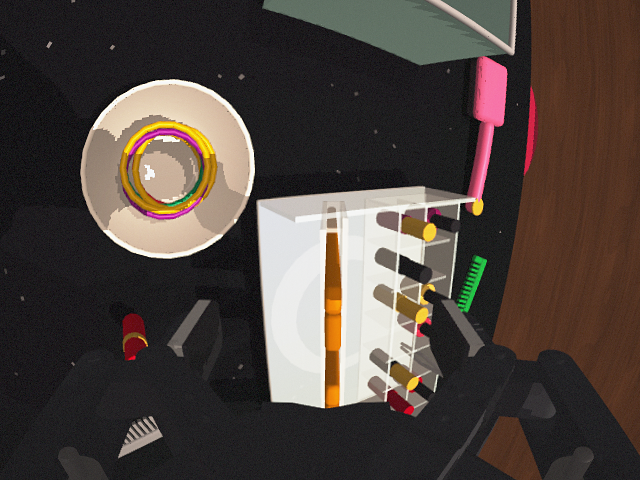

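Comb 5's top end spans about (333,300)–(333,348), between the fingers. I'll check its lateral position with the rays.

```bash
python3 - <<'E'
from h import *
np.set_printoptions(precision=1,suppress=True)
p,R=pose();ex,ey,u,n=axes();g=grasp(5,150,0)
for k in((333,300),(333,348)):
    X=wplane(k,p,R,202);print(X,"lat rel. comb centre",(X-g)@ey,"n",(X-g)@n)
go(grasp(5,150,8),target())
E
```

```text
[453.7 -95.2 202. ] lat rel. comb centre 8.806247057998547 n -1.978482906597612
[ 456.  -120.4  202. ] lat rel. comb centre -16.45560455238754 n -1.7809121368982048
 shift now-axes [-0.   0.   0.3] shift target-axes [-0.   0.   0.3] rot [-0. -0. -0.] mm 66.0 deg 0.6
```

>>> servo_tool([
  [[-0.02,-0.005,0.1],[0,0,0],1],
  [[0,0,0.1],[0,0,0],1],
  [[0,0,0.1],[0,0,0],1],
  [[0,0,0.025],[0,0,0],1],
  [[0,0,0],[0,0,0],0.3],
  [[0,0,0],[0,0,0],0],
  [[0,0,0],[0,0,0],0],
  [[0,0,0],[0,0,0],0],
])

```text
time_s: 10.05
eef_pos: [478.5, -96.9, 149.1]
ee_rot: [0.172, 0.656, 0.711, 0.187]
force: [-0.4, -0.6, -1.1]
grip_width: 0.327
grip_force: 0.0
```

>>> servo_tool([
  [[0,0,0],[0,0,0],0],
  [[0,0,0],[0,0,0],0],
  [[0,0,0],[0,0,0],0],
  [[0,0,-0.05],[0,0,0],0],
  [[0,0,-0.05],[0,0,0],0],
])

```text
time_s: 10.55
eef_pos: [469.3, -98.5, 167.0]
ee_rot: [0.173, 0.656, 0.711, 0.187]
force: [5.4, -1.6, -0.9]
grip_width: 0.084
grip_force: 40.9
```

>>> servo_tool([
  [[0,0,-0.1],[0,0,0],0],
  [[0,0,-0.1],[0,0,0],0],
  [[0,0,-0.1],[0,0,0],0],
  [[0,0,-0.1],[0,0,0],0],
  [[0,0,-0.1],[0,0,0],0],
  [[0,0,0],[0,0,0],0],
])

```text
time_s: 11.15
eef_pos: [419.7, -102.3, 254.8]
ee_rot: [0.173, 0.656, 0.711, 0.187]
force: [0.5, 0.3, -1.0]
grip_width: 0.084
grip_force: 40.4
```

```bash
python3 - <<'E'
from h import *
a=optics.capture("scene");b=optics.capture("side");cv2.imwrite("pics/scene6.png",a);cv2.imwrite("pics/side6.png",b)
for i in (a,b):
    st=cv2.connectedComponentsWithStats(amber(i))[2];print([s.tolist() for s in st[1:] if s[4]>60])
go([430,-95,380],target(),"up");go([588,177,380],target(),"binup")
E
```

```text
[[264, 94, 29, 54, 527], [292, 119, 32, 55, 576], [331, 125, 41, 59, 810], [306, 131, 33, 57, 571], [333, 310, 71, 47, 749]]
[[201, 187, 107, 129, 1550], [184, 211, 15, 32, 230], [335, 263, 9, 13, 72], [352, 292, 10, 20, 117], [285, 323, 47, 44, 545], [373, 329, 10, 15, 88]]
up shift now-axes [ 0.031  0.359 -0.529] shift target-axes [ 0.029  0.365 -0.525] rot [-0.007 -0.001 -0.001] mm 128.0 deg 0.7
binup shift now-axes [ 1.323  1.14  -0.087] shift target-axes [ 1.32   1.144 -0.076] rot [-0.007 -0.001 -0.001] mm 350.0 deg 0.7
```

>>> servo_tool([
  [[0,0.09,-0.156],[-0.007,0,0],0],
  [[0,0.09,-0.156],[0,0,0],0],
  [[0,0.09,-0.156],[0,0,0],0],
  [[0.165,0.109,0.049],[0,0,0],0],
  [[0.165,0.109,0.049],[0,0,0],0],
  [[0.165,0.109,0.049],[0,0,0],0],
  [[0.165,0.109,0.049],[0,0,0],0],
  [[0.165,0.109,0.049],[0,0,0],0],
])

```text
time_s: 12.05
eef_pos: [526.2, 74.4, 371.8]
ee_rot: [0.174, 0.655, 0.71, 0.191]
force: [0.8, -1.3, -0.2]
grip_width: 0.086
grip_force: 40.3
```

>>> servo_tool([
  [[0.165,0.109,0.049],[0,0,0],0],
  [[0.165,0.109,0.049],[0,0,0],0],
  [[0.165,0.109,0.049],[0,0,0],0],
  [[0,0,0],[0,0,0],0],
  [[0,0,0],[0,0,0],0],
])

```text
time_s: 12.55
eef_pos: [588.5, 177.4, 378.6]
ee_rot: [0.173, 0.655, 0.711, 0.19]
force: [-0.4, -0.3, -0.2]
grip_width: 0.084
grip_force: 40.3
```

```bash
python3 -c "
from h import *
go([585,177,140],target(),'bin')"
```

```text
bin shift now-axes [-0.003 -0.608  1.027] shift target-axes [-1.000e-03 -6.120e-01  1.024e+00] rot [-0.002 -0.002 -0.   ] mm 239.0 deg 0.3
```

>>> servo_tool([
  [[0,-0.102,0.171],[0,0,0],0],
  [[0,-0.102,0.171],[0,0,0],0],
  [[0,-0.102,0.171],[0,0,0],0],
  [[0,-0.102,0.171],[0,0,0],0],
  [[0,-0.102,0.171],[0,0,0],0],
  [[0,-0.102,0.171],[0,0,0],0],
  [[0,0,0],[0,0,0],0],
  [[0,0,0],[0,0,0],0],
])

```text
time_s: 13.35
eef_pos: [585.3, 176.1, 142.9]
ee_rot: [0.175, 0.655, 0.71, 0.191]
force: [1.1, -0.4, 0.3]
grip_width: 0.087
grip_force: 40.3
```

>>> servo_tool([
  [[0,0,0],[0,0,0],0.35],
  [[0,0,0],[0,0,0],0.35],
  [[0,0,0],[0,0,0],0.35],
  [[0,0.05,-0.087],[0,0,0],0.35],
  [[0,0.1,-0.173],[0,0,0],0.35],
  [[0,0.1,-0.173],[0,0,0],0.35],
  [[0,0.1,-0.173],[0,0,0],0.35],
  [[0,0.1,-0.173],[0,0,0],0.35],
])

```text
time_s: 14.15
eef_pos: [584.8, 176.4, 324.6]
ee_rot: [0.175, 0.655, 0.71, 0.192]
force: [0.1, 0.7, -0.4]
grip_width: 0.351
grip_force: 0.0
```

>>> servo_tool([
  [[0,0,0],[0,0,0],0.35],
  [[0,0,0],[0,0,0],0.35],
  [[0,0,0],[0,0,0],0.35],
  [[0,0,0],[0,0,0],0.35],
  [[0,0,0],[0,0,0],0.35],
  [[0,0,0],[0,0,0],0.35],
])

```text
time_s: 14.75
eef_pos: [585.1, 176.4, 321.4]
ee_rot: [0.174, 0.655, 0.71, 0.191]
force: [-0.1, -0.3, -0.4]
grip_width: 0.351
grip_force: 0.0
```

```bash
python3 - <<'E'
from h import *
a=optics.capture("scene");b=optics.capture("side")
for i in (a,b):
    st=cv2.connectedComponentsWithStats(amber(i))[2];print([s.tolist() for s in st[1:] if s[4]>60])
cv2.imwrite("pics/m7.png",cv2.resize(np.hstack([a[90:390,190:480],b[130:430,180:440]]),(790,430)))
E
```

```text
[[264, 94, 29, 54, 529], [292, 119, 32, 55, 576], [306, 131, 33, 57, 573], [332, 305, 75, 52, 1090]]
[[185, 209, 14, 33, 214], [253, 251, 55, 65, 880], [352, 291, 10, 19, 84], [285, 323, 47, 44, 535]]
```

View pics/m7.png

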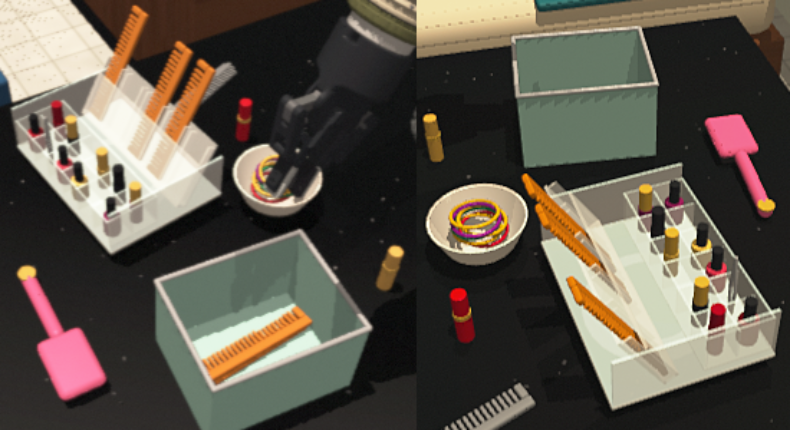

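The amber area in the bin grew from 749 to 1090 px with both combs lying in it (scene crop (258,345)). The three sound combs stand, and the other objects haven't moved. Handing in.

```bash
python3 -c "
from rig import ctrl
print(ctrl.finish_job())"
```

```text
the job is handed in; nothing more can be done
None
```

I put both broken combs (the gap-toothed and the snapped one) in the bin and handed the job in at about 15 s. In the last pictures the three sound combs still stand in their slots and the bowl, hairbrush and lipsticks look unmoved. The organiser turned slightly on its turntable during the second pull. The hand-in returned no verdict.

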